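# Roll the last gudgeon pin into the rack and chock the row

### The arm

A 7-joint arm with a two-finger parallel gripper is mounted at the origin on the work surface. World frame = base frame: x ahead of the robot, y to its left, z up, the work surface at z = 0. Lengths are in mm, angles in rad, forces in N, time in s.
With the tool pointing down it reaches from about 400 to 875 mm from the base axis. Payload 4.4 kg.
Tool frame: the origin (TCP) lies at the very end of the fingers, on their centre line; the grasp point (between the pads) lies 19 mm behind it; y points along the fingers, x is the direction in which the jaws open and shut, and the axes are right-handed (so a half turn about y gives the same grasp; the last joint's range is limited). The gripper opens to 85 mm and grips with 20 to 120 N. Pads are 22 mm wide; open, the fingers measure 114 mm over their backs; the gripper's body (76 mm by 85 mm) begins 54 mm behind the grasp point. The pads swing forward as they close: fully open they stand 13 mm farther back than shut.
Start: joints at [-1.29, 0.628, 0.038, 1.517, -0.027, 0.996, -0.02], TCP at [220.905, 611.325, 231.313] pointing down, gripper open.
Joint ranges: [-3.06, 3.06], [-0.37, 2.12], [-1.25, 1.32], [0.18, 2.47], [-1.1, 4.24], [0.23, 1.98], [-2.94, 2.94]. Speed limits (rad/s): [2.57, 2.57, 3.14, 3.14, 3.14, 3.14, 3.14].

### API

Orientations are given as [roll, pitch, yaw] about the fixed x, y, z axes, in that order (R = Rz(yaw) Ry(pitch) Rx(roll)).
In Python, from cell import readout, eyes, finish_job gives the robot as it stands. The module is installed in compiled form; this text tells all that it offers.
- The arm moves only by the tool apply_moves, never from a script. Its argument "commands" is a list that holds one entry, the list of rows, each a list of 6 numbers: the shift along the tool's x, y, z in units of 0.04 m (1.0 is 0.04 m), then the turn, a rotation vector about the tool's x, y, z in units of 5 degrees (1.0 is 5 degrees). A call has 1 to 8 rows; each row shifts and turns the pose as measured when the row begins, along the tool's axes as they then stand; what a row does not reach is not made up. A row lasts 1/12 s, in which the tool goes at most 41.7 mm and 7.16 degrees, less where a joint would pass 70% of its speed; a pose out of reach is approached as far as the arm can. A call with a number of a shift or a turn outside -1 to 1 is refused whole. A call with a gripper value outside its range is refused whole. "claw" is the finger opening in mm, from 0 to 85.4, set as the call begins (left out, the last holds). The fingers move at their own pace and stop on an object; the grip force is fixed at half the most. Time passes only in rows, so rows that do not move let the fingers close. It gives the time, the measured TCP pose, the force and the opening at its end, in the units of the state.
- readout.read_state(): the state, without advancing time (a new reading comes with each control period).
- eyes.get_image(name): name is "side" or "top" or "wrist"; returns a dict with "image" (480x640x3 uint8, red, green, blue), "mtx" (3x3 intrinsics, pixels), "rvec" (rotation vector, rad) and "tvec" (3), from world to camera coordinates, as OpenCV has them. Camera axes: x right, y down, z forward; pixel columns grow to the right and rows downward; lengths in mm; the calibration is good to about 2 mm. A picture is of the moment at which its call begins. There is no depth.
- finish_job(): hands the job in, once; it reports no verdict.
The state is a dict: "clock": time; "qpos": joint angles; "qd": joint speeds; "tau": joint torques, N m; "eef_pos": TCP position; "tool_rot": TCP orientation; "force": force on the tool from outside, world axes, zero at the start; "torque": the same for the moment, N m; "width": finger opening in mm.
Only numpy, scipy, OpenCV 4.12 (cv2) and the standard library are available. Lean on these libraries where they do the work, as an engineer would, in place of code of your own. Each camera call takes 0.05 s, during which the arm holds its last target. There are 200 camera calls.

### The job

Roll the brass-coloured gudgeon pin up the ramp and over the lip into the rack, without lifting it, so that the three pins lie in a closed row against the end stop. Then set the orange wedge chock flat on the lane floor behind the row, toe first and square to it, press it home with a light steady push of about 10 N so that no pin can roll away, and let go. Leave the other things on the bench where they are.

Things in the scene. Friction and masses are not known exactly. Their poses are not given: they have to be found in the camera images.
- rack: blue steel pin rack fixed to the bench. Origin at bench level under the middle of the end stop's inner face; x points from the entry ramp to the stop (roughly to the robot's left), y roughly towards the robot, z up. Lane floor 4 mm above the bench, x = -151 to 0 mm; stop 38 mm high; side rails 16 mm high, inner faces at y = +-54 mm. The lane and ramp are straight along x.
- rack_lip (a point): middle of the top of the yellow lip at the lane's entry, at rack x = -153 mm: 4 mm wide (x), top 7 mm above the bench and 3 mm above the lane floor. The plain ramp, as wide as the lane (120 mm), rises to it from the bench at rack x = -195 mm.
- rack_bar (a point): middle of the underside (150 mm above the bench) of the rigid yellow tie bar across the lane: 36 mm wide (x, rack x = -133 to -97), 8 mm thick, on 14 mm posts at rack y = +-138 mm with 4 mm high feet. It stands over the place where the chock ends: lean the tool about 40 degrees, upper end back towards the ramp, to reach in under it.
- pin_a_center (a point): gudgeon pin, a grey steel tube on its side, 30 mm in diameter, 80 mm long, about 0.35 kg, free to roll. Point: its centre, in the lane near the end stop, 19 mm above the bench. y runs along the pin; x, z turn as it rolls.
- pin_b_center (a point): gudgeon pin, a grey steel tube on its side, 30 mm in diameter, 80 mm long, about 0.35 kg, free to roll. Point: its centre, in the lane short of pin a, 19 mm above the bench. y runs along the pin; x, z turn as it rolls. It is to touch pin a, its centre 45 mm from the stop.
- pin_c_center (a point): gudgeon pin, a brass tube on its side, 30 mm in diameter, 80 mm long, about 0.35 kg, free to roll. Point: its centre, 15 mm above the bench before the ramp, 19 mm in the lane. y runs along the pin; x, z turn as it rolls. To be rolled in third; its centre ends 75 mm from the stop. Push it near axis height or lower, with the fingertips; pushed high up it may jam.
- chock_center (a point): orange plastic wedge chock, 0.15 kg, base on the bench beside the ramp, on the near or far side: 52 mm long (x), 36 wide (y), 36 high. Point: mid-length, 18 mm above its base; x to the thin toe, z up. From x = -26 to +5 mm a block with upright sides (grip across the width). Home against the row, this point is 35 mm behind the brass pin's axis, 110 mm from the stop.
- chock_toe (a point): the chock's toe edge, at its base, 26 mm ahead of its centre point; the front face slopes up and back from here at 60 degrees to the base. Pushed home, the toe lies 9 mm short of being under the brass pin's axis. x, y, z as for the chock.
- block: bystander: plain wooden block 60 x 45 x 30 mm on the bench at the other side of the ramp. Origin under its centre. Leave alone.
- piston: bystander: aluminium piston standing on the bench, 72 mm in diameter, 58 mm high. Origin under its centre. Leave alone.
- spray: bystander: blue spray can standing upright, 65 mm in diameter, 190 mm high. Origin under its centre. Leave alone.
- driver: bystander: red-handled screwdriver lying on the bench, about 200 mm long (x). Leave alone.
- wrench: bystander: steel wrench lying on the bench, about 180 mm long (x). Leave alone.
- jar: bystander: amber jar with a black cap, 60 mm in diameter, 80 mm high. Origin under its centre. Leave alone.
There are look-alikes about, which are no part of the job. Leave any purple or red look-alike of the part that bears pin_b_center alone.

How it is judged (in metres and radians):
On the way, in this order (a step that is already met when the one before it is completed fails the run):
1. the brass-coloured pin has been rolled over the lip and lies on the lane floor (x of pin_c_center in the frame of rack above -0.125 m and z of pin_c_center in the frame of rack below 0.0225 m), for 0.2 s.
2. the chock, flat on the lane floor behind the row, is pressed against the brass-coloured pin with more than 2.5 N while the row is closed (x of chock_center in the frame of rack above -0.116 m and z of chock_center in the frame of rack below 0.0245 m and y of chock_center in the frame of rack between -0.03 and 0.03 m and angle between chock_center's own z axis and vertical below 0.07 rad and angle between the x axis of chock_center and the x axis of rack, either way round below 0.15 rad and x of pin_c_center in the frame of chock_center above 0.02 m and x of pin_a_center in the frame of rack above -0.0175 m and x of pin_b_center in the frame of rack above -0.0485 m and x of pin_c_center in the frame of rack above -0.0795 m and contact force between chock and pin_c above 2.5 N), for 0.2 s.
At the end, for the whole second after the job is handed in: The three pins lie on the lane floor 15, 45 and 75 mm from the end stop (at most 2.5, 3.5, 4.5 mm more), square within 0.08 rad; the chock is flat, toe to the row, within 30 mm of the lane's middle, square within 0.15 rad, its point at most 116 mm from the stop; all at rest, let go (x of pin_a_center in the frame of rack above -0.0175 m and x of pin_b_center in the frame of rack above -0.0485 m and x of pin_c_center in the frame of rack above -0.0795 m and z of each of pin_a_center, pin_b_center, pin_c_center in the frame of rack below 0.0215 m and angle between the y axis of each of pin_a_center, pin_b_center, pin_c_center and the y axis of rack, either way round below 0.08 rad and x of chock_center in the frame of rack above -0.116 m and z of chock_center in the frame of rack below 0.0245 m and y of chock_center in the frame of rack between -0.03 and 0.03 m and angle between chock_center's own z axis and vertical below 0.07 rad and angle between the x axis of chock_center and the x axis of rack, either way round below 0.15 rad and x of pin_c_center in the frame of chock_center above 0.02 m and linear speed of each of pin_a, pin_b, pin_c, chock below 0.02 m/s); the robot touches nothing.
It fails at once if the brass-coloured pin is lifted (its centre more than 45 mm above the bench) (height (world z) of pin_c_center above 0.045 m).
It fails at once if the chock is rammed: more than 40 N between it and the brass-coloured pin (contact force between chock and pin_c above 40 N).
It fails at once if a bystander (block, piston, spray can, screwdriver, wrench or jar) is moved by more than 30 mm (distance of any of block, piston, spray, driver, wrench, jar from where it was at the start of the episode above 0.03 m).
It also fails if it takes over 61 s, if anything falls off the work surface, if the arm or the gripper's body presses on something with over 40 N, if the wrist force passes 120 N, or if a joint passes its speed limit or range.

## Working session

There is one attempt and no reset: what is moved stays moved. The work goes in short steps, Python scripts to look and compute and a tool call to move; the robot and the scene stay as the last step left them, time stands still between calls to the robot, and variables do not carry over. Pictures are saved under pics/ and viewed, about 8 in all and at most 12, crops included, and the job is handed in when it is done.

Besides the shell and the picture viewer there is one more tool, called after "Request:" as name(argument=value, ...), one argument or row to a line, values as JSON. apply_moves: Moves the arm, as the interface text tells. Shifts and turns lie within -1 to 1; 1 stands for 0.04 m of shift or 5 degrees of turn. Its arguments: {"type":"object","properties":{"commands":{"type":"array"},"claw":{"type":"number"}},"required":["commands"]}

```bash
mkdir -p pics; cat > h.py <<'E'
import numpy as np, cv2
from scipy.spatial.transform import Rotation as R
from cell import readout, eyes, finish_job
def shot(n,f=None):
    d=eyes.get_image(n)
    if f: cv2.imwrite('pics/'+f,d['image'][:,:,::-1])
    return d
def ray(d,u,v,z):
    M=R.from_rotvec(np.ravel(d['rvec'])).as_matrix();t=np.ravel(d['tvec'])
    c=-M.T@t; r=M.T@np.linalg.inv(d['mtx'])@[u,v,1]
    return c+r*(z-c[2])/r[2]
def proj(d,p):
    return cv2.projectPoints(np.array(p,float).reshape(-1,3),np.ravel(d['rvec']),np.ravel(d['tvec']),d['mtx'],None)[0].reshape(-1,2)
E
python3 - <<'E'
from h import *
for n in('top','side'):
    d=shot(n,n+'1.png'); M=R.from_rotvec(np.ravel(d['rvec'])).as_matrix(); print(n,-M.T@np.ravel(d['tvec']),d['mtx'][0,0])
    np.savez(n+'1.npz',**d)
print(readout.read_state())
E
```

```text
top [ 393.21733429   14.742865   1130.59232646] 473.50463186726785
side [ 285.29518336 -529.24451053  774.20378692] 439.0848095242206
{'clock': 0.1, 'qpos': array([-1.28980243,  0.62927016,  0.03845623,  1.51825689, -0.02699519,
        0.99631517, -0.02000563]), 'qd': array([-0.0003717 , -0.00058319, -0.00021416, -0.00189532,  0.00074464,
       -0.00041069,  0.00023038]), 'tau': array([ 2.71683108e-03, -5.64534688e+01,  1.22999556e+00, -1.93977410e+01,
        1.11718118e-02,  5.35702886e-03, -7.06493509e-06]), 'eef_pos': array([220.71295035, 610.78367619, 230.47411182]), 'tool_rot': array([-1.57082539,  0.00173102,  1.22399036]), 'force': array([0.35320505, 0.25781194, 0.33561758]), 'torque': array([-0.04993956, -0.02276477, -0.00660504]), 'width': 85.23892483849093}
```

View pics/top1.png

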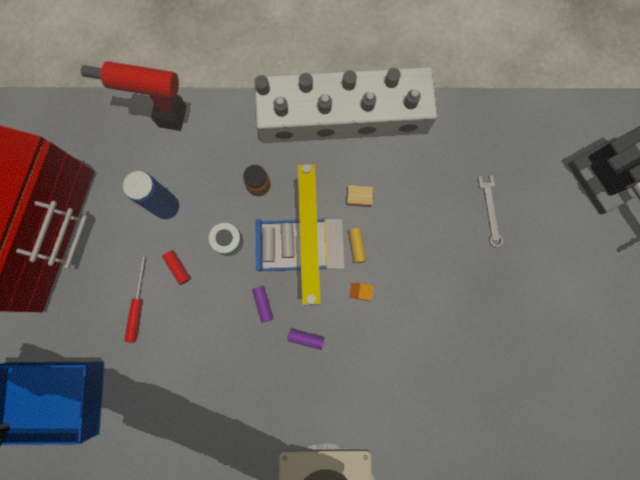

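View pics/side1.png

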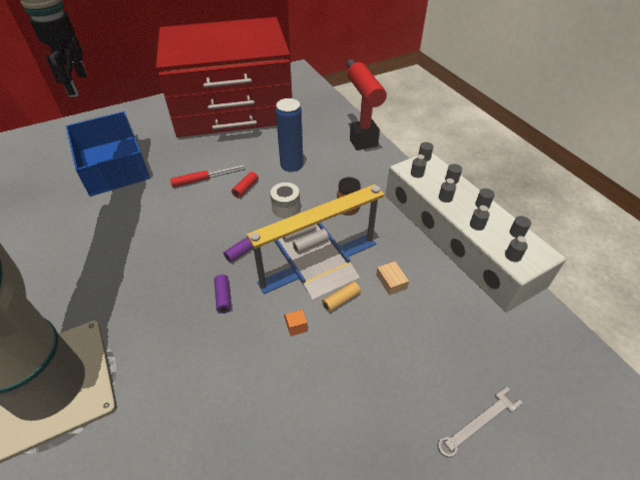

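The top view has world +y to the left and +x up. The rack is at (255–345, 220–270), the brass pin at (357,245), the chock at (362,291) on the near side with its toe side unclear, and the block at (360,195). I'll measure with masks and a zoomed crop.

```bash
python3 - <<'E'
from h import *
for n in('top','side'):
    d=dict(np.load(n+'1.npz')); im=d['image']; hsv=cv2.cvtColor(im,cv2.COLOR_RGB2HSV)
    for nm,lo,hi,z in(('brass/yellow',(17,110,90),(34,255,255),15),('orange',(5,170,90),(16,255,255),18),('blue',(100,120,50),(125,255,255),10)):
        m=cv2.inRange(hsv,lo,hi); cs,_=cv2.findContours(m,0,1)
        for c in cs:
            if cv2.contourArea(c)<25: continue
            r=cv2.minAreaRect(c); 
            if r[0][0]<200 or r[0][1]<120: continue
            b=cv2.boxPoints(r); print(n,nm,np.round(r[0],1),np.round(r[1],1),[np.round(ray(d,u,v,z)[:2]).tolist() for u,v in b],np.round(ray(d,*r[0],z)[:2],1))
    x,y,w,h=(225,155,160,160) if n=='top' else (220,180,200,160)
    s=5 if n=='top' else 4
    if n=='top': c=cv2.resize(im[210:310,250:385],None,fx=5.5,fy=5.5,interpolation=2)
    else: c=cv2.resize(im[190:340,240:420],None,fx=4,fy=4,interpolation=2)
    cv2.imwrite(f'pics/{n}z.png',c[:,:,::-1])
E
```

```text
top brass/yellow [365.6 291.6] [13.5 15.8] [[443.0, -79.0], [480.0, -85.0], [474.0, -117.0], [438.0, -110.0]] [458.7 -97.5]
top brass/yellow [356.9 244.9] [34.2 12. ] [[609.0, -59.0], [613.0, -87.0], [532.0, -99.0], [527.0, -71.0]] [570.  -78.9]
top brass/yellow [359.  200.4] [24.2  7.9] [[671.0, -56.0], [691.0, -57.0], [687.0, -116.0], [667.0, -114.0]] [679.2 -85.9]
top brass/yellow [359.5 189.5] [ 7. 23.] [[715.0, -60.0], [715.0, -116.0], [698.0, -115.0], [698.0, -59.0]] [706.4 -87.5]
top brass/yellow [308.3 234.4] [139.4  18.2] [[769.0, 65.0], [770.0, 20.0], [431.0, 10.0], [430.0, 53.0]] [595.7  37. ]
top orange [354.7 290.3] [ 8.2 13.7] [[447.0, -60.0], [479.0, -65.0], [476.0, -84.0], [444.0, -79.0]] [461.6 -71.6]
top blue [275.  244.5] [49. 38.] [[632.0, 163.0], [632.0, 72.0], [513.0, 71.0], [514.0, 161.0]] [572.3 116.9]
side brass/yellow [341.1 295.7] [13.7 39. ] [[524.0, -68.0], [612.0, -54.0], [610.0, -87.0], [524.0, -100.0]] [566.9 -77.5]
side brass/yellow [315.5 215.2] [ 16.7 141.9] [[455.0, 181.0], [834.0, 198.0], [815.0, 139.0], [450.0, 129.0]] [627.9 160.6]
side orange [295.2 318.6] [13.4 17.9] [[443.0, -67.0], [478.0, -73.0], [471.0, -104.0], [436.0, -98.0]] [457.1 -85.6]
side blue [281.2 280.3] [12.6 42.4] [[430.0, 42.0], [523.0, 33.0], [516.0, -1.0], [425.0, 8.0]] [473.1  20.6]
side blue [357.4 246.9] [12.5 33.3] [[628.0, 37.0], [715.0, 54.0], [711.0, 18.0], [626.0, 3.0]] [669.1  27.6]
```

View pics/topz.png

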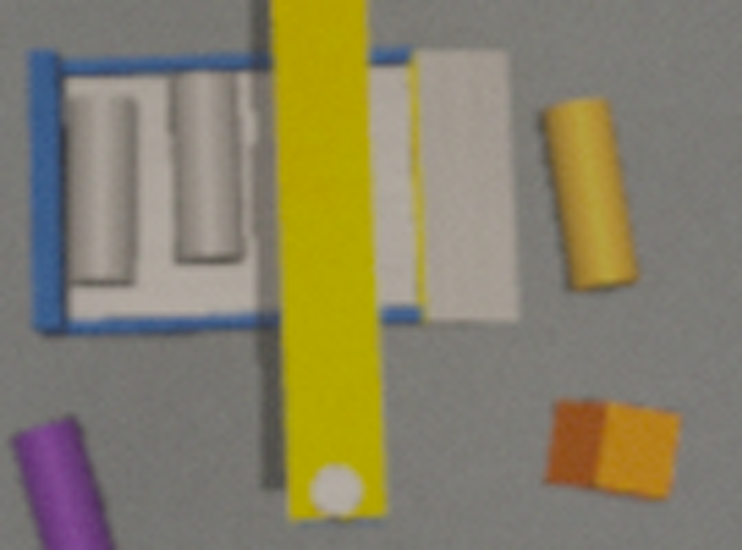

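View pics/sidez.png

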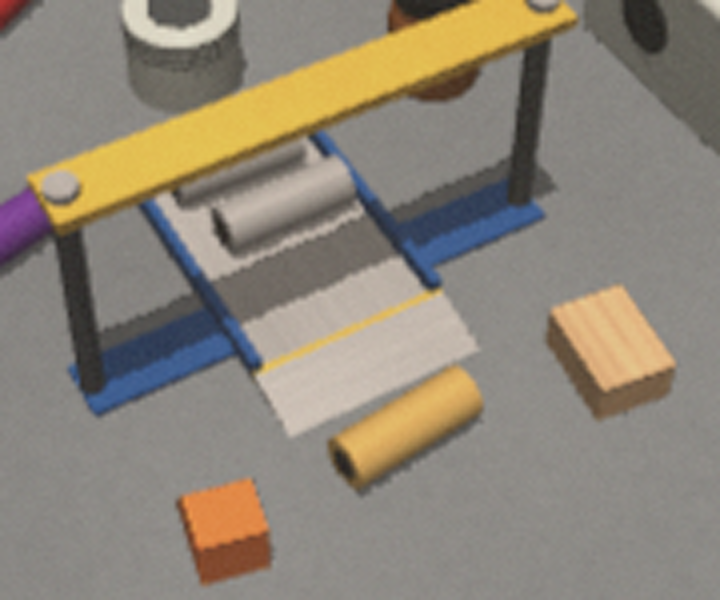

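The top zoom shows the lip at (412,52)–(423,320), the ramp foot at (510,50)–(520,320), the brass pin centred at (590,193) and slightly skew, and pin b short of pin a. The chock's toe (dark slope) is on the left at (557,402)–(545,483), pointing at the rack. Now casting rays.

```bash
cat >> h.py <<'E'
def fr():
    return np.load('rack.npy')
def torack(p):
    o=fr(); c,s=np.cos(o[2]),np.sin(o[2]); q=np.array(p[:2])-o[:2]
    return np.array([c*q[0]+s*q[1],-s*q[0]+c*q[1]])
def toworld(x,y):
    o=fr(); c,s=np.cos(o[2]),np.sin(o[2]); return o[:2]+[c*x-s*y,s*x+c*y]
E
python3 - <<'E'
from h import *
d=dict(np.load('top1.npz'))
P=lambda X,Y,z:ray(d,250+X/5.5-.4,210+Y/5.5-.4,z)[:2]
f1,f2=P(510,50,0),P(520,320,0); l1,l2=P(412,52,7),P(423,320,7); s1,s2=P(60,52,38),P(65,330,38)
print('foot',f1,f2,'lip',l1,l2,'stop',s1,s2)
for a,b in((f1,f2),(l1,l2),(s1,s2)): v=b-a;print(np.linalg.norm(v),np.arctan2(v[1],v[0])%(2*np.pi)-np.pi)
# rack y dir = b-a (toward robot); rack x = y rot -90
v=(f2-f1)+(l2-l1)+(s2-s1); v/=np.linalg.norm(v); x=np.array([v[1],-v[0]]); th=np.arctan2(x[1],x[0])
ml,mf,ms=(l1+l2)/2,(f1+f2)/2,(s1+s2)/2
print('x dist',(ml-mf)@x,(ms-ml)@x,'y',[(q@v) for q in(ml,mf,ms)],np.degrees(th))
o=(ml+153*x+mf+195*x+ms)/3; print(ml+153*x,mf+195*x,ms); np.save('rack.npy',[*o,th])
e1,e2=P(577,98,15),P(602,290,15);print('pin c',(e1+e2)/2,torack((e1+e2)/2),np.degrees(np.arctan2(*(e2-e1)[::-1])))
for nm,q in(('a',(102,190)),('b',(208,168))): print(nm,torack(P(*q,25)))
t1,t2=P(557,402,0),P(545,483,0); b1,b2=P(680,412,36),P(668,498,36); c1,c2=P(608,404,36),P(597,490,36)
for a,b in((t1,t2),(b1,b2),(c1,c2)): v=b-a; m=(a+b)/2; print('ch',m,torack(m),np.linalg.norm(v),np.degrees(np.arctan2(v[1],v[0])))
E
```

```text
foot [637.11560666 -45.66689547] [516.73507969 -48.6246135 ] lip [634.8275676   -2.06337388] [516.13679775  -6.16318098] stop [628.59069662 149.07343959] [509.11576351 145.05063404]
120.41685666370661 0.024564795989661548
118.76155635384701 0.034528192219199116
119.54263928136076 0.03365799201979014
x dist 43.05652061753079 151.3079377720135 y [np.float64(-575.0805251879482), np.float64(-575.193777792667), np.float64(-573.1243516313687)] 91.77007634041689
[570.75620451 148.81371538] [570.90203768 147.76119714] [568.85323007 147.06203681]
pin c [570.17081974 -78.61654203] [-226.38745817    6.99583394] -173.60698084737848
a [-16.20506033  -0.12427295]
b [-61.89463194  -8.14688095]
ch [463.42949811 -61.40872604] [-205.89074767  113.15469383] 35.413048004204434 170.74003260164477
ch [ 455.74548231 -110.50498763] [-254.72623232  122.35156501] 36.35873576308223 170.7875853471879
ch [459.22195891 -80.56426213] [-224.90717768  117.95191581] 36.29816307357491 171.69626351219475
```

```bash
cat >> h.py <<'E'
def Rt(lean,yaw=None):  # yaw = heading of tool z, default rack x
    th=fr()[2] if yaw is None else yaw
    f=np.array([np.cos(th),np.sin(th),0]);a=np.radians(lean);dn=np.array([0,0,-1.])
    y=np.cos(a)*dn+np.sin(a)*f; z=np.cos(a)*f-np.sin(a)*dn
    return R.from_matrix(np.c_[np.cross(y,z),y,z])
def plan(pos,Rg,n=None,step=38,deg=4.9):
    s=readout.read_state(); p=s['eef_pos'];R0=R.from_euler('xyz',s['tool_rot'])
    dv=np.array(pos)-p; rv=(R0.inv()*Rg).as_rotvec()
    N=n or int(np.ceil(max(np.linalg.norm(dv)/step,np.degrees(np.linalg.norm(rv))/deg,1)))
    for i in range(N):
        Ri=R0*R.from_rotvec(rv*i/N); t=Ri.inv().apply(dv/N)/40
        if i%8==0: print('--')
        print(np.round([*t,*(np.degrees(rv)/N/5)],2).tolist(),end=',\n')
def st():
    s=readout.read_state(); p=s['eef_pos'];M=R.from_euler('xyz',s['tool_rot']).as_matrix()
    print('t',round(s['clock'],2),'pos',np.round(p,1),'rack',np.round(torack(p),1),'F',np.round(s['force'],1),'w',round(s['width'],1),'lean',np.round(np.degrees(np.arctan2(M[2,2],-M[2,1])),1),'zhead',np.round(np.degrees(np.arctan2(M[1,2],M[0,2])),1),'xz',round(M[2,0],3))
E
python3 - <<'E'
from h import *
q=toworld(-295,6);print(q); plan([*q,200],Rt(0))
E
```

```text
[ 573.28553389 -147.16558387]
--
[-0.64, 0.03, -0.64, 0.0, 0.59, -0.0],
[-0.61, 0.03, -0.67, 0.0, 0.59, -0.0],
[-0.57, 0.03, -0.7, 0.0, 0.59, -0.0],
[-0.54, 0.03, -0.73, 0.0, 0.59, -0.0],
[-0.5, 0.03, -0.76, 0.0, 0.59, -0.0],
[-0.46, 0.03, -0.78, 0.0, 0.59, -0.0],
[-0.42, 0.03, -0.81, 0.0, 0.59, -0.0],
[-0.38, 0.03, -0.83, 0.0, 0.59, -0.0],
--
[-0.33, 0.03, -0.85, 0.0, 0.59, -0.0],
[-0.29, 0.03, -0.86, 0.0, 0.59, -0.0],
[-0.24, 0.03, -0.88, 0.0, 0.59, -0.0],
[-0.2, 0.03, -0.89, 0.0, 0.59, -0.0],
[-0.15, 0.03, -0.9, 0.0, 0.59, -0.0],
[-0.1, 0.03, -0.9, 0.0, 0.59, -0.0],
[-0.06, 0.03, -0.91, 0.0, 0.59, -0.0],
[-0.01, 0.03, -0.91, 0.0, 0.59, -0.0],
--
[0.04, 0.03, -0.91, 0.0, 0.59, -0.0],
[0.08, 0.03, -0.9, 0.0, 0.59, -0.0],
[0.13, 0.03, -0.9, 0.0, 0.59, -0.0],
[0.18, 0.03, -0.89, 0.0, 0.59, -0.0],
[0.22, 0.03, -0.88, 0.0, 0.59, -0.0],
[0.27, 0.03, -0.87, 0.0, 0.59, -0.0],
[0.31, 0.03, -0.85, 0.0, 0.59, -0.0],
```

Request:
apply_moves(
  commands=[
    [[-0.64, 0, -0.64, 0, 0.6, 0], [-0.6, 0, -0.67, 0, 0.6, 0], [-0.57, 0, -0.7, 0, 0.6, 0], [-0.54, 0, -0.73, 0, 0.6, 0], [-0.5, 0, -0.76, 0, 0.6, 0], [-0.46, 0, -0.78, 0, 0.6, 0], [-0.42, 0, -0.8, 0, 0.6, 0], [-0.38, 0, -0.83, 0, 0.6, 0]],
  ],
  claw=50,
)

```text
clock: 0.77
eef_pos: [337.5, 344.4, 225.1]
tool_rot: [-1.565, 0.005, 0.803]
force: [1.5, -0.8, -0.8]
width: 50.2
```

Request:
apply_moves(
  commands=[
    [[-0.33, 0, -0.85, 0, 0.6, 0], [-0.3, 0, -0.86, 0, 0.6, 0], [-0.24, 0, -0.88, 0, 0.6, 0], [-0.2, 0, -0.9, 0, 0.6, 0], [-0.15, 0, -0.9, 0, 0.6, 0], [-0.1, 0, -0.9, 0, 0.6, 0], [-0.06, 0, -0.9, 0, 0.6, 0], [0, 0, -0.9, 0, 0.6, 0]],
  ],
)

```text
clock: 1.43
eef_pos: [457.7, 64.2, 223.5]
tool_rot: [-1.567, 0.009, 0.365]
force: [-0.2, 0.3, -0.7]
width: 50.2
```

```bash
python3 - <<'E'
from h import *
st();print(readout.read_state()['qpos']);q=toworld(-295,6);plan([*q,200],Rt(0))
E
```

```text
t 1.43 pos [457.7  64.2 223.5] rack [-80.2 115. ] F [-0.2  0.3 -0.7] w 50.2 lean 0.2 zhead 110.9 xz -0.009
[-0.43132547  0.39420908  0.3182643   2.02872682 -0.17853905  0.75402152
  0.36084563]
--
[0.12, 0.08, -0.85, -0.0, 0.55, -0.02],
[0.16, 0.08, -0.85, -0.0, 0.55, -0.02],
[0.2, 0.08, -0.84, -0.0, 0.55, -0.02],
[0.24, 0.08, -0.83, -0.0, 0.55, -0.02],
[0.28, 0.08, -0.82, -0.0, 0.55, -0.02],
[0.31, 0.08, -0.8, -0.0, 0.55, -0.02],
[0.35, 0.08, -0.78, -0.0, 0.55, -0.02],
```

Request:
apply_moves(
  commands=[
    [[0.12, 0, -0.9, 0, 0.55, 0], [0.16, 0, -0.9, 0, 0.55, 0], [0.2, 0, -0.88, 0, 0.55, 0], [0.24, 0, -0.88, 0, 0.55, 0], [0.28, 0, -0.86, 0, 0.55, 0], [0.3, 0, -0.85, 0, 0.55, 0], [0.35, 0, -0.8, 0, 0.55, 0], [0.1, 0.2, -0.2, 0.8, 0.1, 0]],
  ],
)

```text
clock: 2.1
eef_pos: [582.8, -182.7, 213.0]
tool_rot: [-1.502, 0.01, 0.001]
force: [-0.2, 0.7, -0.9]
width: 50.2
```

```bash
python3 - <<'E'
from h import *
st();q=toworld(-300,6);plan([*q,50],Rt(40),8)
E
```

```text
t 2.1 pos [ 582.8 -182.7  213. ] rack [-330.8   -2.4] F [-0.2  0.7 -0.9] w 50.2 lean 3.9 zhead 90.0 xz -0.01
--
[-0.02, 0.52, 0.06, 0.9, -0.05, 0.0],
[-0.02, 0.52, 0.02, 0.9, -0.05, 0.0],
[-0.02, 0.52, -0.02, 0.9, -0.05, 0.0],
[-0.02, 0.51, -0.06, 0.9, -0.05, 0.0],
[-0.02, 0.51, -0.1, 0.9, -0.05, 0.0],
[-0.02, 0.5, -0.14, 0.9, -0.05, 0.0],
[-0.02, 0.49, -0.18, 0.9, -0.05, 0.0],
[-0.03, 0.47, -0.22, 0.9, -0.05, 0.0],
```

Request:
apply_moves(
  commands=[
    [[0, 0.52, 0.06, 0.92, -0.05, 0], [-0.02, 0.52, 0.02, 0.92, -0.05, 0], [-0.02, 0.52, -0.02, 0.92, -0.05, 0], [-0.02, 0.5, -0.06, 0.92, -0.05, 0], [-0.02, 0.5, -0.1, 0.92, -0.05, 0], [-0.02, 0.5, -0.14, 0.92, -0.05, 0], [-0.02, 0.5, -0.18, 0.92, -0.05, 0], [-0.02, 0.45, -0.22, 0.92, -0.05, 0]],
  ],
)

```text
clock: 2.77
eef_pos: [582.3, -157.4, 48.5]
tool_rot: [-0.838, -0.02, 0.026]
force: [-0.1, -0.1, -0.6]
width: 50.1
```

```bash
python3 - <<'E'
from h import *
st();q=toworld(-280,6);plan([*q,12],Rt(40),6)
d=shot('side','side2.png'); c=d['image'][190:400,200:440]; cv2.imwrite('pics/s2.png',cv2.resize(c,None,fx=3,fy=3)[:,:,::-1][:600])
E
```

```text
t 2.77 pos [ 582.3 -157.4   48.5] rack [-305.5   -2.7] F [-0.1 -0.1 -0.6] w 50.1 lean 42.0 zhead 92.5 xz 0.02
--
[-0.04, 0.18, -0.02, -0.07, 0.02, 0.04],
[-0.04, 0.18, -0.02, -0.07, 0.02, 0.04],
[-0.04, 0.18, -0.02, -0.07, 0.02, 0.04],
[-0.04, 0.18, -0.02, -0.07, 0.02, 0.04],
[-0.04, 0.18, -0.02, -0.07, 0.02, 0.04],
[-0.04, 0.18, -0.02, -0.07, 0.02, 0.04],
```

View pics/s2.png

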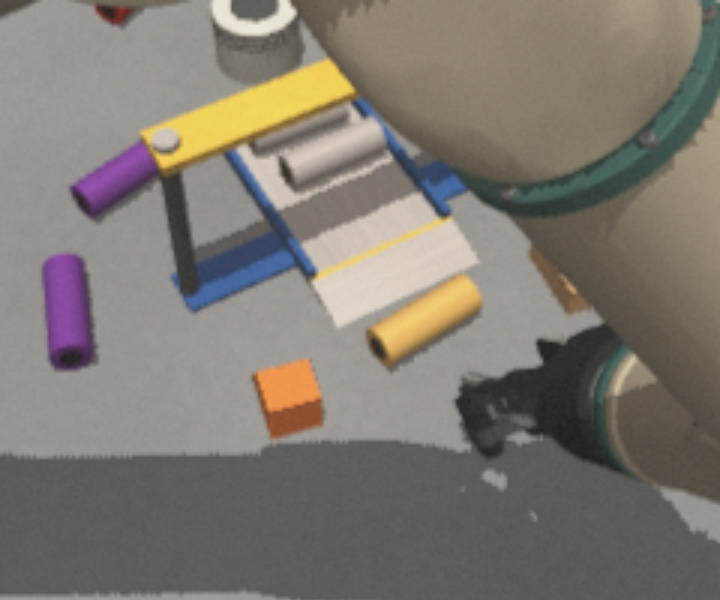

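The fingers (480,420 in the crop) are behind the undisturbed brass pin (425,320). I'll descend, then push.

Request:
apply_moves(
  commands=[
    [[-0.04, 0.18, -0.02, -0.07, 0.02, 0.04], [-0.04, 0.18, -0.02, -0.07, 0.02, 0.04], [-0.04, 0.18, -0.02, -0.07, 0.02, 0.04], [-0.04, 0.18, -0.02, -0.07, 0.02, 0.04], [-0.04, 0.18, -0.02, -0.07, 0.02, 0.04], [-0.04, 0.18, -0.02, -0.07, 0.02, 0.04]],
  ],
)

```text
clock: 3.32
eef_pos: [567.2, -132.0, 2.8]
tool_rot: [-0.878, 0.015, 0.028]
force: [-0.7, -11.9, 18.5]
width: 50.0
```

```bash
python3 - <<'E'
from h import *
st();q=toworld(-235,6);plan([*q,13],Rt(40),8)
E
```

```text
t 3.32 pos [ 567.2 -132.     2.8] rack [-279.6   11.6] F [ -0.7 -11.9  18.5] w 50.0 lean 39.7 zhead 90.9 xz -0.015
--
[0.02, 0.06, 0.13, 0.01, -0.02, -0.01],
[0.02, 0.06, 0.13, 0.01, -0.02, -0.01],
[0.02, 0.06, 0.13, 0.01, -0.02, -0.01],
[0.02, 0.06, 0.13, 0.01, -0.02, -0.01],
[0.02, 0.06, 0.13, 0.01, -0.02, -0.01],
[0.02, 0.06, 0.13, 0.01, -0.02, -0.01],
[0.02, 0.07, 0.13, 0.01, -0.02, -0.01],
[0.02, 0.07, 0.13, 0.01, -0.02, -0.01],
```

Request:
apply_moves(
  commands=[
    [[0.03, 0.0, 0.1, 0, 0, 0], [0.03, 0.07, 0.14, 0, -0.03, 0], [0.03, 0.07, 0.14, 0, -0.03, 0], [0.03, 0.07, 0.14, 0, -0.03, 0], [0, 0.07, 0.13, 0, -0.03, 0]],
  ],
)

```text
clock: 3.73
eef_pos: [574.4, -99.9, 15.2]
tool_rot: [-0.882, 0.001, 0.042]
force: [0.5, 0.5, -0.1]
width: 50.1
```

```bash
python3 - <<'E'
from h import *
st();q=toworld(-215,6);plan([*q,9],Rt(40),8)
E
```

```text
t 3.73 pos [574.4 -99.9  15.2] rack [-247.8    3.4] F [ 0.5  0.5 -0.1] w 50.1 lean 39.4 zhead 92.3 xz -0.001
--
[-0.01, 0.08, 0.07, 0.01, 0.01, -0.01],
[-0.01, 0.08, 0.07, 0.01, 0.01, -0.01],
[-0.01, 0.08, 0.07, 0.01, 0.01, -0.01],
[-0.01, 0.08, 0.07, 0.01, 0.01, -0.01],
[-0.01, 0.08, 0.07, 0.01, 0.01, -0.01],
[-0.01, 0.08, 0.07, 0.01, 0.01, -0.01],
[-0.01, 0.08, 0.07, 0.01, 0.01, -0.01],
[-0.01, 0.08, 0.07, 0.01, 0.01, -0.01],
```

Request:
apply_moves(
  commands=[
    [[0, 0.04, -0.06, 0, 0, 0], [0, 0.04, -0.05, 0, 0, 0], [0, 0.04, -0.05, 0, 0, 0]],
  ],
)

```text
clock: 3.98
eef_pos: [575.6, -101.7, 11.3]
tool_rot: [-0.883, -0.002, 0.045]
force: [-0.2, -1.8, 0.3]
width: 50.0
```

```bash
python3 - <<'E'
from h import *
st();q=toworld(-205,6);plan([*q,10],Rt(40),8)
E
```

```text
t 3.98 pos [ 575.6 -101.7   11.3] rack [-249.7    2.3] F [-0.2 -1.8  0.3] w 50.0 lean 39.4 zhead 92.7 xz 0.002
--
[-0.01, 0.09, 0.11, 0.01, 0.02, -0.01],
[-0.01, 0.09, 0.11, 0.01, 0.02, -0.01],
[-0.01, 0.09, 0.11, 0.01, 0.02, -0.01],
[-0.01, 0.09, 0.1, 0.01, 0.02, -0.01],
[-0.01, 0.09, 0.1, 0.01, 0.02, -0.01],
[-0.01, 0.09, 0.1, 0.01, 0.02, -0.01],
[-0.01, 0.09, 0.1, 0.01, 0.02, -0.01],
[-0.01, 0.09, 0.1, 0.01, 0.02, -0.01],
```

Request:
apply_moves(
  commands=[
    [[0, 0.1, 0.09, 0, 0.02, 0], [0, 0.1, 0.09, 0, 0.02, 0], [0, 0.09, 0.1, 0, 0.02, 0], [0, 0.09, 0.1, 0, 0.02, 0], [-0.01, 0.08, 0.11, 0, 0.02, 0], [-0.01, 0.08, 0.11, 0, 0.02, 0], [-0.01, 0.08, 0.11, 0, 0, 0], [0, 0.08, 0.11, 0, 0, 0]],
  ],
)

```text
clock: 4.65
eef_pos: [572.2, -58.3, 9.0]
tool_rot: [-0.887, 0.005, 0.033]
force: [0.8, -5.5, 5.5]
width: 49.9
```

```bash
python3 - <<'E'
from h import *
st();q=toworld(-160,6);plan([*q,13],Rt(40),8)
d=shot('top'); im=d['image']; m=cv2.inRange(cv2.cvtColor(im,cv2.COLOR_RGB2HSV),(17,110,90),(34,255,255))
for c in cv2.findContours(m,0,1)[0]:
    r=cv2.minAreaRect(c)
    if cv2.contourArea(c)>20: print(np.round(r,1) if 0 else r, torack(ray(d,*r[0],18)))
E
```

```text
t 4.65 pos [572.2 -58.3   9. ] rack [-206.1    4.4] F [ 0.8 -5.5  5.5] w 49.9 lean 39.2 zhead 91.6 xz -0.005
--
[-0.0, 0.08, 0.12, 0.02, -0.0, -0.01],
[-0.0, 0.08, 0.12, 0.02, -0.0, -0.01],
[-0.0, 0.08, 0.12, 0.02, -0.0, -0.01],
[-0.0, 0.08, 0.12, 0.02, -0.0, -0.01],
[-0.0, 0.08, 0.12, 0.02, -0.0, -0.01],
[-0.01, 0.08, 0.12, 0.02, -0.0, -0.01],
[-0.01, 0.08, 0.12, 0.02, -0.0, -0.01],
[-0.01, 0.08, 0.12, 0.02, -0.0, -0.01],
((339.5982666015625, 247.6387176513672), (33.98478317260742, 11.93648910522461), 81.25383758544922) [-184.95702403   12.96401676]
((359.3717346191406, 200.4248046875), (23.28165054321289, 7.982280254364014), 3.814074993133545) [-237.57527382 -100.78291373]
((308.3634948730469, 234.40455627441406), (139.4225616455078, 18.223209381103516), 88.09085083007812) [-111.74180088  -21.52908393]
```

```bash
python3 - <<'E'
from h import *
d=shot('top'); cv2.imwrite('pics/t3.png',cv2.resize(d['image'][205:295,290:410],None,fx=6,fy=6,interpolation=2)[:,:,::-1])
E
```

```text
(no output)
```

View pics/t3.png

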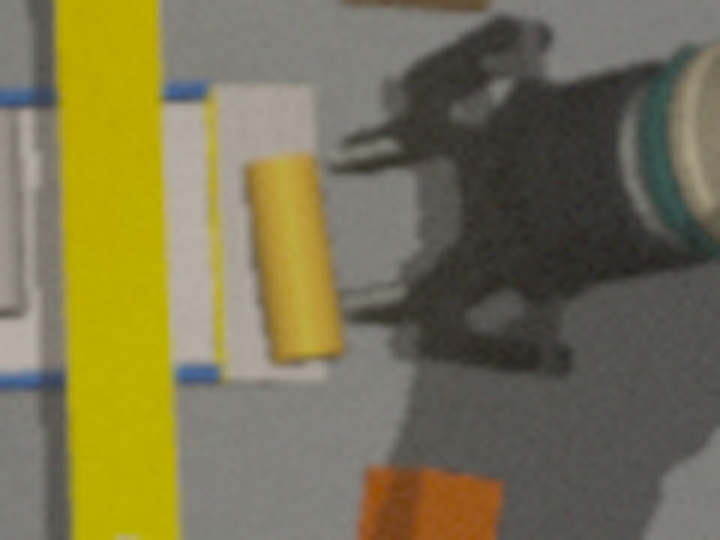

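The brass pin is on the ramp, skewed about 6° with its near end lagging, and has drifted about 9 mm toward the near rail. I'll back off, yaw the tool the other way and let the pin settle on both fingers.

```bash
python3 - <<'E'
from h import *
st();q=toworld(-216,12);plan([*q,10.5],Rt(40,fr()[2]-np.radians(5)),6)
E
```

```text
t 4.75 pos [572.1 -56.2   9.4] rack [-204.     4.4] F [ 0.3 -0.1 -1.1] w 49.8 lean 39.3 zhead 91.7 xz -0.005
--
[-0.03, -0.03, -0.04, 0.02, 0.13, -0.12],
[-0.03, -0.04, -0.04, 0.02, 0.13, -0.12],
[-0.03, -0.04, -0.04, 0.02, 0.13, -0.12],
[-0.03, -0.04, -0.04, 0.02, 0.13, -0.12],
[-0.03, -0.04, -0.04, 0.02, 0.13, -0.12],
[-0.03, -0.04, -0.04, 0.02, 0.13, -0.12],
```

Request:
apply_moves(
  commands=[
    [[-0.03, -0.03, -0.04, 0, 0.13, -0.12], [-0.03, -0.04, -0.04, 0, 0.13, -0.12], [-0.03, -0.04, -0.04, 0, 0.13, -0.12], [-0.03, -0.04, -0.04, 0, 0.13, -0.12], [-0.03, -0.04, -0.04, 0, 0.13, -0.12], [-0.03, -0.04, -0.04, 0, 0.13, -0.12], [0, 0, 0, 0, 0, 0], [0, 0, 0, 0, 0, 0]],
  ],
)

```text
clock: 5.42
eef_pos: [562.8, -70.4, 9.7]
tool_rot: [-0.884, 0.002, -0.07]
force: [1.2, 0.2, -0.4]
width: 50.4
```

```bash
cat >> h.py <<'E'
def pin():
    d=shot('top'); im=d['image']; m=cv2.inRange(cv2.cvtColor(im,cv2.COLOR_RGB2HSV),(17,110,90),(34,255,255)); m[:,:319]=0
    for c in cv2.findContours(m,0,1)[0]:
        r=cv2.minAreaRect(c)
        if cv2.contourArea(c)>200 and r[0][1]>220: print('pin',np.round(r[1],1), round(r[2],1), torack(ray(d,*r[0],18)))
    return d
E
python3 - <<'E'
from h import *
st();pin();q=toworld(-170,9);plan([*q,13],Rt(40,fr()[2]-np.radians(5)),8)
E
```

```text
t 5.42 pos [562.8 -70.4   9.7] rack [-217.9   14.1] F [ 1.2  0.2 -0.4] w 50.4 lean 39.4 zhead 85.9 xz -0.002
pin [33.9 11.9] 81.9 [-192.10571104   11.81683403]
--
[0.0, 0.09, 0.12, 0.02, -0.02, 0.01],
[0.0, 0.09, 0.12, 0.02, -0.02, 0.01],
[0.0, 0.09, 0.12, 0.02, -0.02, 0.01],
[0.0, 0.09, 0.12, 0.02, -0.02, 0.01],
[0.0, 0.09, 0.12, 0.02, -0.02, 0.01],
[0.0, 0.09, 0.12, 0.02, -0.02, 0.01],
[0.0, 0.09, 0.12, 0.02, -0.02, 0.01],
[0.0, 0.09, 0.12, 0.02, -0.02, 0.01],
```

Request:
apply_moves(
  commands=[
    [[0, 0.07, 0.09, 0, 0, 0], [0, 0.07, 0.09, 0, 0, 0], [0, 0.07, 0.09, 0, 0, 0], [0, 0.07, 0.09, 0, 0, 0], [0, 0.07, 0.09, 0, 0, 0]],
  ],
)

```text
clock: 5.88
eef_pos: [565.1, -51.5, 10.4]
tool_rot: [-0.891, -0.001, -0.072]
force: [-2.9, -9.1, 9.2]
width: 50.1
```

```bash
python3 - <<'E'
from h import *
st();pin()
E
```

```text
t 5.88 pos [565.1 -51.5  10.4] rack [-199.1   11.2] F [-2.9 -9.1  9.2] w 50.1 lean 38.9 zhead 85.9 xz 0.001
pin [12.1 33.3] 2.9 [-179.92504031    9.80016643]
```

Request:
apply_moves(
  commands=[
    [[0, 0.06, 0.1, 0, 0, 0], [0, 0.06, 0.1, 0, 0, 0], [0, 0.06, 0.1, 0, 0, 0], [0, 0.06, 0.1, 0, 0, 0], [0, 0.06, 0.1, 0, 0, 0], [0, 0.06, 0.1, 0, 0, 0]],
  ],
)

```text
clock: 6.43
eef_pos: [569.3, -34.9, 16.4]
tool_rot: [-0.909, -0.009, -0.081]
force: [-4.6, -12.1, 12.9]
width: 49.8
```

```bash
python3 - <<'E'
from h import *
st();pin()
E
```

```text
t 6.43 pos [569.3 -34.9  16.4] rack [-182.7    6.6] F [ -4.6 -12.1  12.9] w 49.8 lean 37.9 zhead 85.8 xz 0.009
pin [13. 43.] 0.0 [-1.63808107e+02 -1.50415003e-01]
```

Request:
apply_moves(
  commands=[
    [[0, 0.09, 0.06, 0, 0, 0], [0, 0.09, 0.07, 0, -0.08, 0.08], [0, 0.09, 0.07, 0, -0.08, 0.08], [0, 0.09, 0.07, 0, -0.08, 0.08], [0, 0.08, 0.08, 0, -0.08, 0.08], [0, 0.08, 0.08, 0, -0.08, 0.08]],
  ],
)

```text
clock: 6.98
eef_pos: [570.7, -32.4, 17.8]
tool_rot: [-0.937, -0.012, -0.045]
force: [-6.9, -13.2, 17.7]
width: 50.2
```

```bash
python3 - <<'E'
from h import *
st();d=pin(); cv2.imwrite('pics/t4.png',cv2.resize(d['image'][205:295,240:400],None,fx=5,fy=5,interpolation=2)[:,:,::-1])
E
```

```text
t 6.98 pos [570.7 -32.4  17.8] rack [-180.2    5. ] F [ -6.9 -13.2  17.7] w 50.2 lean 36.3 zhead 87.9 xz 0.012
pin [12.4 43. ] 1.7 [-1.61687862e+02  6.90057459e-02]
```

View pics/t4.png

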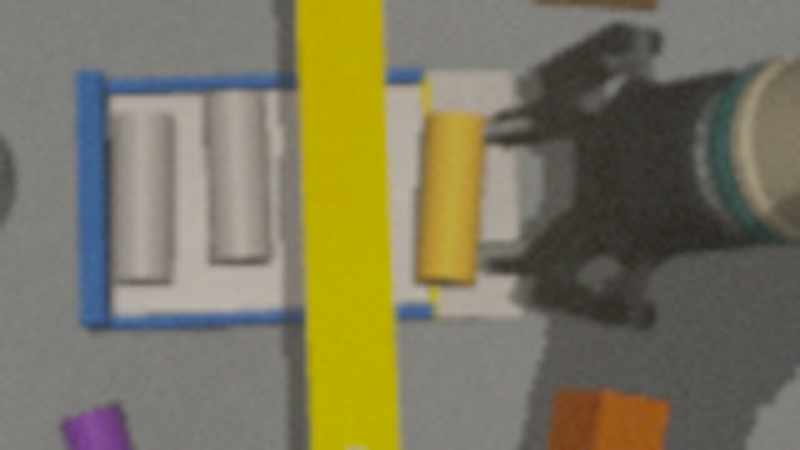

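The pin sits squarely at the lip (450,195), with both fingers on it. They have ridden up to z 18 and it's jamming, so I'll back off a little and push lower.

```bash
python3 - <<'E'
from h import *
q=toworld(-192,5.5);plan([*q,6],Rt(38,fr()[2]-np.radians(2)),6)
E
```

```text
--
[0.0, 0.01, -0.07, 0.05, -0.05, 0.06],
[0.0, 0.01, -0.07, 0.05, -0.05, 0.06],
[-0.0, 0.01, -0.07, 0.05, -0.05, 0.06],
[-0.0, 0.01, -0.07, 0.05, -0.05, 0.06],
[-0.0, 0.01, -0.07, 0.05, -0.05, 0.06],
[-0.0, 0.01, -0.07, 0.05, -0.05, 0.06],
```

Request:
apply_moves(
  commands=[
    [[0, 0, -0.08, 0.05, -0.05, 0.06], [0, 0, -0.08, 0.05, -0.05, 0.06], [0, 0, -0.07, 0.05, -0.05, 0.06], [0, 0, -0.07, 0.05, -0.05, 0.06], [0, 0, -0.07, 0.05, 0, 0], [0, 0, 0, 0, 0, 0]],
  ],
)

```text
clock: 7.53
eef_pos: [571.4, -41.4, 10.4]
tool_rot: [-0.911, -0.007, -0.013]
force: [-1.1, -4.7, 4.3]
width: 50.0
```

```bash
python3 - <<'E'
from h import *
st();pin();q=toworld(-160,5.5);plan([*q,9],Rt(38,fr()[2]-np.radians(1)),8)
E
```

```text
t 7.53 pos [571.4 -41.4  10.4] rack [-189.2    4.6] F [-1.1 -4.7  4.3] w 50.0 lean 37.8 zhead 89.6 xz 0.007
pin [43.  14.8] 87.6 [-167.72528      -0.63347103]
--
[-0.01, 0.06, 0.07, 0.01, -0.02, 0.03],
[-0.01, 0.06, 0.07, 0.01, -0.02, 0.03],
[-0.01, 0.06, 0.07, 0.01, -0.02, 0.03],
[-0.01, 0.06, 0.07, 0.01, -0.02, 0.03],
[-0.01, 0.06, 0.07, 0.01, -0.02, 0.03],
[-0.01, 0.06, 0.07, 0.01, -0.02, 0.03],
[-0.0, 0.06, 0.07, 0.01, -0.02, 0.03],
[-0.0, 0.06, 0.07, 0.01, -0.02, 0.03],
```

Request:
apply_moves(
  commands=[
    [[0, 0.04, -0.08, 0, 0, 0], [0, 0.06, -0.06, 0, 0, 0], [0, 0.06, -0.02, 0, 0, 0], [0, 0.08, 0.05, 0, 0, 0], [0, 0.09, 0.07, 0, -0.02, 0.03], [0, 0.09, 0.08, 0, -0.02, 0.03], [0, 0.09, 0.08, 0, -0.02, 0.03]],
  ],
)

```text
clock: 8.17
eef_pos: [572.7, -40.3, 2.3]
tool_rot: [-0.923, -0.01, -0.013]
force: [-0.8, -8.1, 10.9]
width: 50.2
```

```bash
python3 - <<'E'
from h import *
st();pin()
E
```

```text
t 8.17 pos [572.7 -40.3   2.3] rack [-188.2    3.3] F [-0.8 -8.1 10.9] w 50.2 lean 37.1 zhead 89.7 xz 0.01
pin [43.  14.7] 87.6 [-167.57643447   -0.63227266]
```

Request:
apply_moves(
  commands=[
    [[0, 0.02, 0.12, 0, 0, 0], [0, 0.06, 0.14, 0, 0, 0], [0, 0.08, 0.13, 0, 0, 0], [0, 0.09, 0.12, 0, 0, 0], [0, 0.1, 0.12, 0, 0, 0], [0, 0.1, 0.12, 0, 0, 0]],
  ],
)

```text
clock: 8.72
eef_pos: [573.4, -14.4, 5.9]
tool_rot: [-0.939, -0.014, -0.016]
force: [-9.3, -28.3, 29.9]
width: 50.0
```

```bash
python3 - <<'E'
from h import *
st();pin()
E
```

```text
t 8.72 pos [573.4 -14.4   5.9] rack [-162.3    1.8] F [ -9.3 -28.3  29.9] w 50.0 lean 36.2 zhead 89.7 xz 0.014
```

Request:
apply_moves(
  commands=[
    [[0, -0.1, 0.08, 0.05, 0, 0], [0, -0.06, 0.08, 0.05, 0, 0], [0, 0.02, 0.08, 0.05, 0, 0]],
  ],
)

```text
clock: 9.02
eef_pos: [573.0, -5.4, 18.0]
tool_rot: [-0.92, -0.013, -0.015]
force: [-0.2, 0.8, -0.3]
width: 50.0
```

```bash
python3 - <<'E'
from h import *
st();d=shot('side');t=shot('top')
a=cv2.resize(d['image'][200:320,260:400],None,fx=3,fy=3);b=cv2.resize(t['image'][205:295,240:380],None,fx=3,fy=3)
b=cv2.copyMakeBorder(b,0,a.shape[0]-b.shape[0],0,0,0)[:,:380]
cv2.imwrite('pics/m5.png',np.hstack([a,b])[:,:800,::-1])
E
```

```text
t 9.02 pos [573.   -5.4  18. ] rack [-153.3    1.9] F [-0.2  0.8 -0.3] w 50.0 lean 37.3 zhead 89.7 xz 0.013
```

View pics/m5.png

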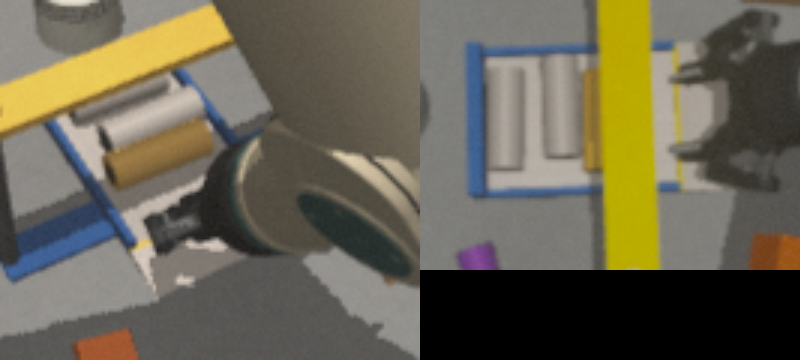

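The brass pin is over the lip and lying square next to pin b (side crop 160,155), so I'll push it on with the fingers to close the row.

```bash
python3 - <<'E'
from h import *
q=toworld(-122,3);plan([*q,9.5],Rt(40),6)
E
```

```text
--
[-0.01, 0.1, 0.08, 0.09, -0.05, 0.07],
[-0.01, 0.1, 0.08, 0.09, -0.05, 0.07],
[-0.01, 0.1, 0.08, 0.09, -0.05, 0.07],
[-0.01, 0.11, 0.08, 0.09, -0.05, 0.07],
[-0.01, 0.11, 0.08, 0.09, -0.05, 0.07],
[-0.0, 0.11, 0.07, 0.09, -0.05, 0.07],
```

Request:
apply_moves(
  commands=[
    [[-0.01, 0.08, 0.09, 0.1, -0.05, 0.07], [-0.01, 0.08, 0.09, 0.1, -0.05, 0.07], [-0.01, 0.1, 0.08, 0.1, -0.05, 0.07], [-0.01, 0.1, 0.08, 0.1, -0.05, 0.07], [-0.01, 0.1, 0.07, 0.1, -0.05, 0.07]],
  ],
)

```text
clock: 9.53
eef_pos: [569.3, 25.3, 12.1]
tool_rot: [-0.868, 0.001, 0.029]
force: [-0.3, -0.2, -0.5]
width: 49.7
```

```bash
python3 - <<'E'
from h import *
st();q=toworld(-98,3);plan([*q,10],Rt(40),6)
E
```

```text
t 9.53 pos [569.3  25.3  12.1] rack [-122.5    4.6] F [-0.3 -0.2 -0.5] w 49.7 lean 40.3 zhead 91.6 xz -0.001
--
[0.01, 0.07, 0.07, -0.01, -0.0, 0.0],
[0.01, 0.07, 0.07, -0.01, -0.0, 0.0],
[0.01, 0.07, 0.07, -0.01, -0.0, 0.0],
[0.01, 0.07, 0.07, -0.01, -0.0, 0.0],
[0.01, 0.07, 0.07, -0.01, -0.0, 0.0],
[0.01, 0.07, 0.07, -0.01, -0.0, 0.0],
```

Request:
apply_moves(
  commands=[
    [[0, 0.08, 0.05, 0, 0, 0], [0, 0.08, 0.07, 0, 0, 0], [0, 0.08, 0.07, 0, 0, 0], [0, 0.08, 0.07, 0, 0, 0], [0, 0.08, 0.07, 0, 0, 0], [0, 0.08, 0.07, 0, 0, 0]],
  ],
)

```text
clock: 10.03
eef_pos: [569.7, 49.3, 6.7]
tool_rot: [-0.871, -0.0, 0.026]
force: [-0.4, -8.7, 11.5]
width: 49.9
```

```bash
python3 - <<'E'
from h import *
st();d=shot('top');np.savez('t6.npz',**d)
cv2.imwrite('pics/t6.png',cv2.resize(d['image'][210:280,245:345],None,fx=5,fy=5,interpolation=2)[:,:,::-1])
E
```

```text
t 10.03 pos [569.7  49.3   6.7] rack [-98.5   3.5] F [-0.4 -8.7 11.5] w 49.9 lean 40.1 zhead 91.5 xz 0.0
```

View pics/t6.png

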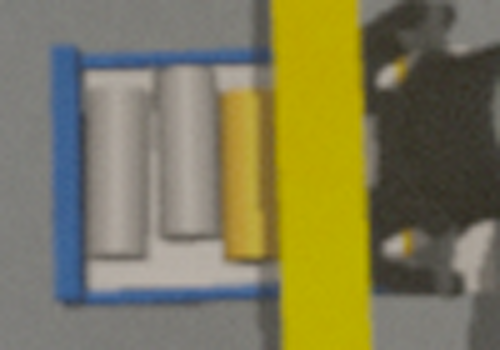

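The row is nearly closed: about 3–5 mm remain between a (117,170) and b (188,150), and c touches b. I'll raise slightly and push on a few more mm.

Request:
apply_moves(
  commands=[
    [[0, -0.03, 0.06, 0, 0, 0], [0, 0.04, 0.08, 0, 0, 0], [0, 0.08, 0.08, 0, 0, 0], [0, 0.08, 0.08, 0, 0, 0], [0, 0.07, 0.08, 0, 0, 0]],
  ],
)

```text
clock: 10.5
eef_pos: [570.6, 54.7, 7.9]
tool_rot: [-0.892, -0.005, 0.018]
force: [-3.2, -12.7, 8.2]
width: 50.1
```

```bash
cat >> h.py <<'E'
def row(v0=226,v1=256):
    # pin edges along image columns near mid-lane in the top view, by brightness profile at z~30
    d=shot('top'); im=d['image'].astype(float)
    p=im[228:250,:, :].mean(0); 
    print(' '.join(f'{u}:{int(p[u,0])},{int(p[u,2])}' for u in range(258,302)))
    return d
E
python3 - <<'E'
from h import *
st();row()
E
```

```text
t 10.5 pos [570.6  54.7   7.9] rack [-93.1   2.4] F [ -3.2 -12.7   8.2] w 50.1 lean 38.9 zhead 91.3 xz 0.005
258:62,143 259:61,140 260:63,116 261:93,95 262:125,112 263:140,125 264:149,134 265:157,141 266:166,149 267:171,155 268:168,151 269:159,142 270:151,135 271:142,127 272:129,114 273:109,96 274:110,97 275:129,114 276:143,127 277:152,136 278:160,144 279:167,151 280:171,154 281:166,149 282:158,142 283:150,134 284:139,124 285:125,109 286:116,83 287:137,58 288:163,53 289:176,55 290:183,54 291:185,57 292:185,60 293:185,61 294:186,59 295:180,54 296:155,49 297:121,45 298:108,50 299:120,73 300:160,57 301:182,0
```

Peaks at columns 267, 280 and 292.5 are about 30 mm apart, so the row is closed. I'll retreat and go for the chock.

```bash
python3 - <<'E'
from h import *
q=toworld(-180,2);plan([*q,35],Rt(40),5)
E
```

```text
--
[0.01, -0.38, -0.25, 0.04, -0.01, 0.03],
[0.01, -0.38, -0.25, 0.04, -0.01, 0.03],
[0.01, -0.38, -0.25, 0.04, -0.01, 0.03],
[0.0, -0.38, -0.25, 0.04, -0.01, 0.03],
[0.0, -0.38, -0.25, 0.04, -0.01, 0.03],
```

Request:
apply_moves(
  commands=[
    [[0, -0.2, -0.2, 0, 0, 0], [0, -0.4, -0.28, 0, 0, 0], [0, -0.5, -0.3, 0, 0, 0], [0, -0.5, -0.3, 0, 0, 0], [0, -0.5, -0.3, 0, 0, 0], [0, -0.5, -0.1, 0, 0, 0], [0, -0.5, 0, 0, 0, 0]],
  ],
  claw=62,
)

```text
clock: 11.13
eef_pos: [568.8, -66.3, 68.1]
tool_rot: [-0.881, 0.004, 0.028]
force: [-0.0, 0.3, 0.5]
width: 62.1
```

```bash
python3 - <<'E'
from h import *
st(); t=np.radians(81); c=np.array([459.5,-86])-4*np.array([np.cos(t),np.sin(t)]);print(c)
plan([*c,75],Rt(40,t),8)
row()
E
```

```text
t 11.13 pos [568.8 -66.3  68.1] rack [-214.     7.9] F [-0.   0.3  0.5] w 62.1 lean 39.5 zhead 91.4 xz -0.004
[458.87426214 -89.95075336]
--
[-0.35, -0.06, -0.04, 0.01, 0.2, -0.17],
[-0.34, -0.06, -0.04, 0.01, 0.2, -0.17],
[-0.34, -0.07, -0.05, 0.01, 0.2, -0.17],
[-0.34, -0.07, -0.05, 0.01, 0.2, -0.17],
[-0.34, -0.08, -0.06, 0.01, 0.2, -0.17],
[-0.34, -0.08, -0.07, 0.01, 0.2, -0.17],
[-0.33, -0.09, -0.07, 0.01, 0.2, -0.17],
[-0.33, -0.09, -0.08, 0.01, 0.2, -0.17],
258:65,146 259:64,143 260:65,118 261:96,98 262:126,114 263:143,128 264:153,137 265:160,144 266:169,153 267:175,159 268:171,155 269:162,145 270:154,138 271:146,130 272:133,119 273:116,102 274:114,100 275:131,116 276:145,128 277:154,137 278:162,146 279:171,154 280:175,159 281:171,154 282:163,146 283:155,139 284:144,128 285:131,115 286:118,93 287:134,68 288:160,58 289:176,57 290:185,59 291:188,60 292:189,63 293:189,64 294:189,64 295:185,60 296:161,54 297:127,51 298:116,53 299:124,69 300:163,53 301:185,1
```

Request:
apply_moves(
  commands=[
    [[-0.35, -0.06, -0.04, 0, 0.2, -0.17], [-0.34, -0.06, -0.04, 0, 0.2, -0.17], [-0.34, -0.07, -0.05, 0, 0.2, -0.17], [-0.34, -0.07, -0.05, 0, 0.2, -0.17], [-0.34, -0.08, -0.06, 0, 0.2, -0.17], [-0.34, -0.08, -0.06, 0, 0.2, -0.17], [-0.33, -0.08, -0.07, 0, 0.2, -0.17], [0, 0, 0, 0, 0, 0]],
  ],
)

```text
clock: 11.85
eef_pos: [472.2, -85.0, 77.1]
tool_rot: [-0.879, -0.007, -0.138]
force: [-1.5, 0.4, 0.3]
width: 62.2
```

```bash
python3 - <<'E'
from h import *
st()
for n in('top','side'):
    d=shot(n);hsv=cv2.cvtColor(d['image'],cv2.COLOR_RGB2HSV);m=cv2.inRange(hsv,(5,150,60),(18,255,255))
    if n=='side':
        c=max(cv2.findContours(m,0,1)[0],key=cv2.contourArea);r=cv2.minAreaRect(c);print(r,ray(d,*r[0],18))
        cv2.imwrite('pics/s7.png',cv2.resize(d['image'][220:390,200:420],None,fx=3,fy=3)[:,:,::-1])
t=np.radians(81); c=np.array([459.5,-86])-4*np.array([np.cos(t),np.sin(t)])
plan([*c,10],Rt(40,t),8)
E
```

```text
t 11.85 pos [472.2 -85.   77.1] rack [-229.8  105.1] F [-1.5  0.4  0.3] w 62.2 lean 39.6 zhead 82.4 xz 0.007
((295.29998779296875, 322.3999938964844), (22.452173233032227, 17.392526626586914), 71.56505584716797) [453.62271169 -93.62272968  18.        ]
--
[-0.05, 0.15, -0.15, 0.01, 0.03, -0.01],
[-0.05, 0.15, -0.15, 0.01, 0.03, -0.01],
[-0.05, 0.15, -0.15, 0.01, 0.03, -0.01],
[-0.05, 0.15, -0.15, 0.01, 0.03, -0.01],
[-0.05, 0.15, -0.15, 0.01, 0.03, -0.01],
[-0.05, 0.15, -0.15, 0.01, 0.03, -0.01],
[-0.05, 0.15, -0.15, 0.01, 0.03, -0.01],
[-0.05, 0.15, -0.15, 0.01, 0.03, -0.01],
```

View pics/s7.png

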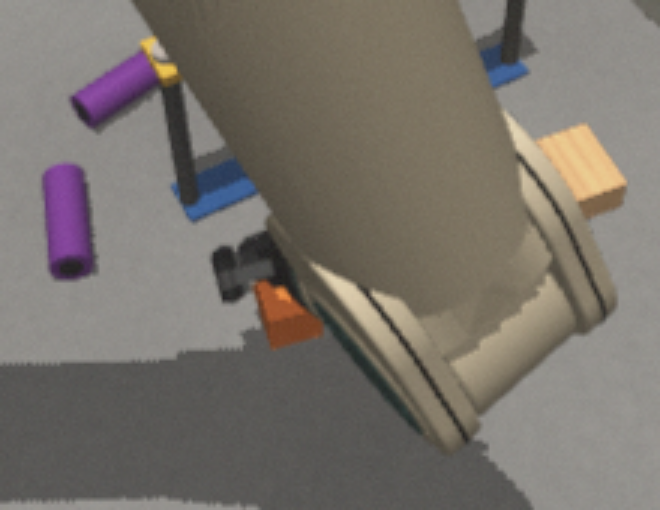

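The hand is above and slightly to the far side of the chock (285,315). I'll descend with a lateral correction.

Request:
apply_moves(
  commands=[
    [[-0.07, 0.12, -0.14, 0, 0.03, 0], [-0.07, 0.14, -0.14, 0, 0.03, 0], [-0.07, 0.14, -0.14, 0, 0.03, 0], [-0.06, 0.14, -0.14, 0, 0.03, 0], [-0.04, 0.12, -0.12, 0, 0.03, 0]],
  ],
)

```text
clock: 12.37
eef_pos: [467.4, -85.1, 36.5]
tool_rot: [-0.879, -0.008, -0.141]
force: [-0.1, 0.2, 0.0]
width: 62.2
```

```bash
python3 - <<'E'
from h import *
st()
t=np.radians(81); c=np.array([459.5,-86])-4*np.array([np.cos(t),np.sin(t)])
plan([*c,11],Rt(40,t),4)
E
```

```text
t 12.37 pos [467.4 -85.1  36.5] rack [-229.7  109.9] F [-0.1  0.2  0. ] w 62.2 lean 39.7 zhead 82.3 xz 0.008
--
[-0.05, 0.1, -0.13, 0.02, 0.05, -0.01],
[-0.05, 0.1, -0.13, 0.02, 0.05, -0.01],
[-0.05, 0.1, -0.13, 0.02, 0.05, -0.01],
[-0.05, 0.1, -0.13, 0.02, 0.05, -0.01],
```

Request:
apply_moves(
  commands=[
    [[-0.13, 0, -0.05, 0, 0.1, -0.08], [-0.12, 0.05, -0.1, 0, 0.1, -0.08], [-0.03, 0.12, -0.14, 0, 0, 0], [0, 0.12, -0.14, 0, 0, 0], [0, 0.1, -0.08, 0, 0, 0]],
  ],
)

```text
clock: 12.78
eef_pos: [453.1, -89.3, 7.3]
tool_rot: [-0.878, -0.005, -0.166]
force: [-0.4, -0.9, -0.7]
width: 62.3
```

```bash
python3 - <<'E'
from h import *
st()
t=np.radians(81); c=np.array([459.5,-86])-4*np.array([np.cos(t),np.sin(t)])
plan([*c,11],Rt(40,t),4)
E
```

```text
t 12.78 pos [453.1 -89.3   7.3] rack [-233.5  124.3] F [-0.4 -0.9 -0.7] w 62.3 lean 39.7 zhead 80.7 xz 0.005
--
[0.04, -0.02, 0.02, 0.01, -0.01, 0.03],
[0.04, -0.02, 0.02, 0.01, -0.01, 0.03],
[0.04, -0.02, 0.02, 0.01, -0.01, 0.03],
[0.04, -0.02, 0.02, 0.01, -0.01, 0.03],
```

Request:
apply_moves(
  commands=[
    [[0.06, -0.03, 0.02, 0, 0, 0.03], [0.05, -0.03, 0.02, 0, 0, 0.03], [0.02, -0.02, 0.02, 0, 0, 0.02]],
  ],
)

```text
clock: 13.03
eef_pos: [458.1, -90.6, 10.1]
tool_rot: [-0.876, 0.003, -0.163]
force: [0.1, 0.9, -0.4]
width: 62.1
```

Request:
apply_moves(
  commands=[
    [[0, 0, 0, 0, 0, 0], [0, 0, 0, 0, 0, 0], [0, 0, 0, 0, 0, 0], [0, 0, 0, 0, 0, 0], [0, 0, 0, 0, 0, 0], [0, 0, 0, 0, 0, 0]],
  ],
  claw=30,
)

```text
clock: 13.53
eef_pos: [459.8, -91.2, 11.1]
tool_rot: [-0.879, -0.001, -0.161]
force: [0.1, 0.1, -0.6]
width: 34.8
```

```bash
python3 - <<'E'
from h import *
st()
E
```

```text
t 13.53 pos [459.8 -91.2  11.1] rack [-235.5  117.7] F [ 0.1  0.1 -0.6] w 34.8 lean 39.6 zhead 80.8 xz 0.001
```

Gripped (34.8 mm with 30 commanded). Now lifting the chock and carrying it to the lane.

```bash
python3 - <<'E'
from h import *
q=toworld(-235,0);plan([*q,50],Rt(39.6),8)
E
```

```text
--
[0.36, -0.05, 0.13, -0.0, -0.21, 0.18],
[0.36, -0.05, 0.13, -0.0, -0.21, 0.18],
[0.36, -0.06, 0.12, -0.0, -0.21, 0.18],
[0.37, -0.06, 0.11, -0.0, -0.21, 0.18],
[0.37, -0.07, 0.11, -0.0, -0.21, 0.18],
[0.37, -0.08, 0.1, -0.0, -0.21, 0.18],
[0.37, -0.08, 0.09, -0.0, -0.21, 0.18],
[0.37, -0.09, 0.09, -0.0, -0.21, 0.18],
```

Request:
apply_moves(
  commands=[
    [[0, -0.25, 0.2, 0, 0, 0], [0, -0.4, 0.33, 0, 0, 0], [0.2, -0.2, 0.2, 0, -0.2, 0.17], [0.36, -0.05, 0.08, 0, -0.2, 0.17], [0.36, 0, 0.05, 0, -0.2, 0.17], [0.36, 0, 0.03, 0, -0.2, 0.17], [0.36, 0, 0.02, 0, -0.2, 0.17], [0.36, 0, 0.02, 0, -0.2, 0.17]],
  ],
)

```text
clock: 14.2
eef_pos: [536.4, -94.0, 70.0]
tool_rot: [-0.879, 0.011, -0.021]
force: [-0.2, 0.2, -2.9]
width: 35.2
```

```bash
python3 - <<'E'
from h import *
st();q=toworld(-210,3);plan([*q,50],Rt(39.6),8)
E
```

```text
t 14.2 pos [536.4 -94.   70. ] rack [-240.7   41.2] F [-0.2  0.2 -2.9] w 35.2 lean 39.7 zhead 88.3 xz -0.011
--
[0.11, 0.11, 0.04, -0.0, -0.07, 0.04],
[0.12, 0.11, 0.04, -0.0, -0.07, 0.04],
[0.12, 0.11, 0.04, -0.0, -0.07, 0.04],
[0.12, 0.11, 0.04, -0.0, -0.07, 0.04],
[0.12, 0.11, 0.04, -0.0, -0.07, 0.04],
[0.12, 0.11, 0.04, -0.0, -0.07, 0.04],
[0.12, 0.11, 0.04, -0.0, -0.07, 0.04],
[0.12, 0.11, 0.03, -0.0, -0.07, 0.04],
```

Request:
apply_moves(
  commands=[
    [[0.15, 0.1, 0.04, 0, -0.07, 0.04], [0.15, 0.1, 0.04, 0, -0.07, 0.04], [0.15, 0.1, 0.04, 0, -0.07, 0.04], [0.15, 0.1, 0.04, 0, -0.07, 0.04], [0.12, 0.1, 0.04, 0, -0.07, 0.04], [0.1, 0.1, 0.04, 0, -0.07, 0.04], [0.08, 0.1, 0.04, 0, -0.07, 0.04], [0, 0, 0, 0, 0, 0]],
  ],
)

```text
clock: 14.87
eef_pos: [574.5, -62.9, 55.8]
tool_rot: [-0.877, 0.002, 0.034]
force: [-0.0, 0.4, -1.6]
width: 35.0
```

```bash
python3 - <<'E'
from h import *
st();q=toworld(-150,3);plan([*q,32],Rt(39.6),8)
E
```

```text
t 14.87 pos [574.5 -62.9  55.8] rack [-210.8    2.2] F [-0.   0.4 -1.6] w 35.0 lean 39.7 zhead 91.8 xz -0.002
--
[-0.0, 0.18, 0.1, -0.0, 0.0, -0.01],
[-0.0, 0.18, 0.1, -0.0, 0.0, -0.01],
[-0.0, 0.18, 0.1, -0.0, 0.0, -0.01],
[-0.0, 0.18, 0.1, -0.0, 0.0, -0.01],
[-0.0, 0.18, 0.1, -0.0, 0.0, -0.01],
[-0.0, 0.18, 0.1, -0.0, 0.0, -0.01],
[-0.0, 0.18, 0.1, -0.0, 0.0, -0.01],
[-0.0, 0.18, 0.1, -0.0, 0.0, -0.01],
```

Request:
apply_moves(
  commands=[
    [[0, 0.16, 0.1, 0, 0, 0], [0, 0.17, 0.1, 0, 0, 0], [0, 0.17, 0.1, 0, 0, 0], [0, 0.17, 0.1, 0, 0, 0], [0, 0.16, 0.1, 0, 0, 0], [0, 0.16, 0.1, 0, 0, 0], [0, 0.14, 0.1, 0, 0, 0], [0, 0.12, 0.1, 0, 0, 0]],
  ],
)

```text
clock: 15.53
eef_pos: [570.6, -2.0, 35.4]
tool_rot: [-0.878, 0.005, 0.032]
force: [1.3, -0.3, -1.0]
width: 34.5
```

```bash
python3 - <<'E'
from h import *
st();q=toworld(-126,3);plan([*q,18],Rt(39.6),6)
E
```

```text
t 15.53 pos [570.6  -2.   35.4] rack [-149.8    4.2] F [ 1.3 -0.3 -1. ] w 34.5 lean 39.7 zhead 91.6 xz -0.005
--
[0.01, 0.12, 0.03, -0.0, -0.0, -0.01],
[0.01, 0.12, 0.03, -0.0, -0.0, -0.01],
[0.01, 0.12, 0.03, -0.0, -0.0, -0.01],
[0.01, 0.12, 0.03, -0.0, -0.0, -0.01],
[0.01, 0.12, 0.03, -0.0, -0.0, -0.01],
[0.01, 0.12, 0.03, -0.0, -0.0, -0.01],
```

Request:
apply_moves(
  commands=[
    [[0, 0.1, 0.05, 0, 0, 0], [0, 0.1, 0.05, 0, 0, 0], [0, 0.11, 0.04, 0, 0, 0], [0, 0.12, 0.03, 0, 0, 0], [0, 0.1, 0.02, 0, 0, 0], [0, 0, 0, 0, 0, 0]],
  ],
)

```text
clock: 16.03
eef_pos: [569.7, 21.4, 22.9]
tool_rot: [-0.877, 0.005, 0.034]
force: [0.1, 0.8, -1.4]
width: 35.2
```

```bash
python3 - <<'E'
from h import *
st();row();q=toworld(-126,3);plan([*q,15],Rt(39.6),3)
E
```

```text
t 16.03 pos [569.7  21.4  22.9] rack [-126.4    4.4] F [ 0.1  0.8 -1.4] w 35.2 lean 39.8 zhead 91.7 xz -0.005
258:62,143 259:62,141 260:62,116 261:94,96 262:124,112 263:141,126 264:150,134 265:158,142 266:166,150 267:172,155 268:169,152 269:160,144 270:152,136 271:144,128 272:131,117 273:113,99 274:111,98 275:128,112 276:142,126 277:151,135 278:160,144 279:169,152 280:172,156 281:169,152 282:161,144 283:152,136 284:141,125 285:128,112 286:116,90 287:132,65 288:158,54 289:174,54 290:182,55 291:186,58 292:186,59 293:186,61 294:186,60 295:183,56 296:158,51 297:125,46 298:113,48 299:121,66 300:160,48 301:183,0
--
[0.01, 0.06, -0.04, -0.01, -0.0, -0.02],
[0.01, 0.06, -0.04, -0.01, -0.0, -0.02],
[0.01, 0.06, -0.04, -0.01, -0.0, -0.02],
```

Request:
apply_moves(
  commands=[
    [[0, 0.05, -0.04, 0, 0, 0], [0, 0.05, -0.04, 0, 0, 0], [0, 0.03, -0.02, 0, 0, 0], [0, 0.02, -0.02, 0, 0, 0]],
  ],
)

```text
clock: 16.42
eef_pos: [570.3, 19.8, 15.2]
tool_rot: [-0.878, 0.004, 0.032]
force: [-0.9, -3.3, 9.2]
width: 34.9
```

```bash
python3 - <<'E'
from h import *
st()
E
```

```text
t 16.42 pos [570.3  19.8  15.2] rack [-128.1    3.8] F [-0.9 -3.3  9.2] w 34.9 lean 39.7 zhead 91.7 xz -0.004
```

Request:
apply_moves(
  commands=[
    [[0, 0.03, 0.07, 0, 0, 0], [0, 0.05, 0.06, 0, 0, 0], [0, 0.05, 0.06, 0, 0, 0]],
  ],
)

```text
clock: 16.67
eef_pos: [570.5, 27.6, 15.6]
tool_rot: [-0.879, 0.004, 0.03]
force: [0.5, -0.5, -2.5]
width: 35.3
```

```bash
python3 - <<'E'
from h import *
st()
E
```

```text
t 16.67 pos [570.5  27.6  15.6] rack [-120.2    3.4] F [ 0.5 -0.5 -2.5] w 35.3 lean 39.6 zhead 91.5 xz -0.004
```

Request:
apply_moves(
  commands=[
    [[0, 0.04, 0.03, 0, 0, 0], [0, 0.04, 0.04, 0, 0, 0], [0, 0.04, 0.04, 0, 0, 0]],
  ],
)

```text
clock: 16.92
eef_pos: [570.7, 34.0, 15.1]
tool_rot: [-0.88, 0.002, 0.03]
force: [-3.6, -11.8, 10.6]
width: 35.2
```

Request:
apply_moves(
  commands=[
    [[0, 0.05, 0.05, 0, 0, 0], [0, 0.05, 0.05, 0, 0, 0]],
  ],
)

```text
clock: 17.08
eef_pos: [570.6, 34.1, 15.2]
tool_rot: [-0.887, 0.001, 0.027]
force: [-3.4, -8.6, 8.2]
width: 35.0
```

```bash
python3 - <<'E'
from h import *
st();row()
E
```

```text
t 17.08 pos [570.6  34.1  15.2] rack [-113.8    3. ] F [-3.4 -8.6  8.2] w 35.0 lean 39.2 zhead 91.5 xz -0.001
258:62,143 259:62,141 260:63,116 261:94,96 262:124,111 263:141,126 264:150,135 265:157,141 266:166,150 267:172,156 268:168,152 269:159,143 270:151,136 271:143,128 272:130,115 273:110,97 274:111,97 275:129,114 276:143,127 277:152,136 278:160,145 279:169,152 280:172,156 281:167,151 282:159,142 283:151,135 284:140,124 285:126,109 286:117,84 287:138,58 288:164,54 289:177,56 290:184,56 291:186,58 292:186,61 293:186,62 294:186,59 295:181,55 296:155,49 297:121,45 298:110,48 299:123,52 300:162,24 301:182,0
```

Request:
apply_moves(
  commands=[
    [[0, 0.05, 0.09, 0, 0, 0], [0, 0.05, 0.09, 0, 0, 0], [0, 0.05, 0.09, 0, 0, 0], [0, 0.05, 0.09, 0, 0, 0], [0, 0.05, 0.09, 0, 0, 0]],
  ],
)

```text
clock: 17.55
eef_pos: [570.4, 34.4, 15.7]
tool_rot: [-0.917, -0.003, 0.017]
force: [-2.6, -10.1, 4.3]
width: 35.0
```

```bash
python3 - <<'E'
from h import *
st()
E
```

```text
t 17.55 pos [570.4  34.4  15.7] rack [-113.5    3.2] F [ -2.6 -10.1   4.3] w 35.0 lean 37.5 zhead 91.1 xz 0.003
```

Steady at about 10 N, but the tool has pitched 2°. I'll restore the lean while still pushing, then hold.

Request:
apply_moves(
  commands=[
    [[0, 0.04, 0.06, 0.25, 0, 0], [0, 0.05, 0.06, 0.25, 0, 0], [0, 0.05, 0.07, 0.2, 0, 0.05], [0, 0.05, 0.08, 0.15, 0, 0.05], [0, 0.05, 0.08, 0.15, 0, 0.05], [0, 0.05, 0.08, 0.15, 0, 0.05]],
  ],
)

```text
clock: 18.05
eef_pos: [570.7, 33.8, 15.6]
tool_rot: [-0.846, 0.005, 0.018]
force: [-3.3, -9.1, 5.7]
width: 34.7
```

```bash
python3 - <<'E'
from h import *
st()
E
```

```text
t 18.05 pos [570.7  33.8  15.6] rack [-114.1    3. ] F [-3.3 -9.1  5.7] w 34.7 lean 41.5 zhead 90.8 xz -0.005
```

Request:
apply_moves(
  commands=[
    [[0, 0.05, 0.08, -0.15, 0, 0.05], [0, 0.05, 0.08, -0.1, 0, 0.05], [0, 0.05, 0.08, 0.02, 0, 0.03], [0, 0.05, 0.08, 0.06, 0, 0.03], [0, 0.05, 0.08, 0.06, 0, 0.03]],
  ],
)

```text
clock: 18.47
eef_pos: [570.9, 34.2, 15.3]
tool_rot: [-0.882, 0.014, 0.019]
force: [-2.6, -8.4, 4.8]
width: 35.1
```

```bash
python3 - <<'E'
from h import *
st()
E
```

```text
t 18.47 pos [570.9  34.2  15.3] rack [-113.7    2.8] F [-2.6 -8.4  4.8] w 35.1 lean 39.4 zhead 90.5 xz -0.014
```

Request:
apply_moves(
  commands=[
    [[0, 0.04, 0.06, 0.02, 0, 0], [0, 0.02, 0.02, 0, 0, 0]],
  ],
)

```text
clock: 18.63
eef_pos: [570.9, 34.0, 15.3]
tool_rot: [-0.886, 0.012, 0.018]
force: [-1.3, -0.5, 1.5]
width: 35.0
```

Request:
apply_moves(
  commands=[
    [[0, 0, 0, 0, 0, 0], [0, 0, 0, 0, 0, 0], [0, 0, 0, 0, 0, 0], [0, 0, 0, 0, 0, 0]],
  ],
  claw=56,
)

```text
clock: 18.97
eef_pos: [571.0, 36.4, 16.1]
tool_rot: [-0.883, 0.012, 0.019]
force: [0.2, 0.2, 0.2]
width: 56.2
```

Request:
apply_moves(
  commands=[
    [[0, -0.1, 0, 0, 0, 0], [0, -0.2, 0, 0, 0, 0], [0, -0.4, 0, 0, 0, 0], [0, -0.5, 0, 0, 0, 0], [0, -0.6, -0.2, 0, 0, 0], [0, -0.6, -0.5, 0, 0, 0], [0, -0.6, -0.5, 0, 0, 0], [0, -0.6, -0.5, 0, 0, 0]],
  ],
)

```text
clock: 19.63
eef_pos: [573.0, -101.4, 90.2]
tool_rot: [-0.871, 0.017, 0.035]
force: [1.1, 0.0, 0.5]
width: 55.7
```

```bash
python3 - <<'E'
from h import *
st();t=row();d=shot('side')
a=cv2.resize(d['image'][200:320,260:400],None,fx=4,fy=4,interpolation=2)
b=cv2.resize(t['image'][210:280,245:345],None,fx=2.4,fy=2.4); b=cv2.copyMakeBorder(b,0,a.shape[0]-b.shape[0],0,0,0)
cv2.imwrite('pics/s8.png',np.hstack([a,b])[:,:800,::-1])
hsv=cv2.cvtColor(d['image'],cv2.COLOR_RGB2HSV);m=cv2.inRange(hsv,(5,150,60),(15,255,255))
c=max(cv2.findContours(m,0,1)[0],key=cv2.contourArea);r=cv2.minAreaRect(c);print(r,torack(ray(d,*r[0],26)))
E
```

```text
t 19.63 pos [ 573.  -101.4   90.2] rack [-249.2    4.8] F [1.1 0.  0.5] w 55.7 lean 40.1 zhead 91.2 xz -0.017
258:65,147 259:64,144 260:66,120 261:97,99 262:128,115 263:144,129 264:153,137 265:161,145 266:170,153 267:176,159 268:172,155 269:163,147 270:154,139 271:146,130 272:134,119 273:114,100 274:114,100 275:132,117 276:146,130 277:156,139 278:164,148 279:172,155 280:175,159 281:171,155 282:163,146 283:155,138 284:144,128 285:130,114 286:120,88 287:140,63 288:166,58 289:180,58 290:187,59 291:189,61 292:190,64 293:190,66 294:189,64 295:185,61 296:160,56 297:126,51 298:116,54 299:127,57 300:165,32 301:186,0
((318.3000183105469, 257.60003662109375), (20.124608993530273, 20.57182502746582), 63.43495178222656) [-119.17431617    5.96087417]
```

View pics/s8.png

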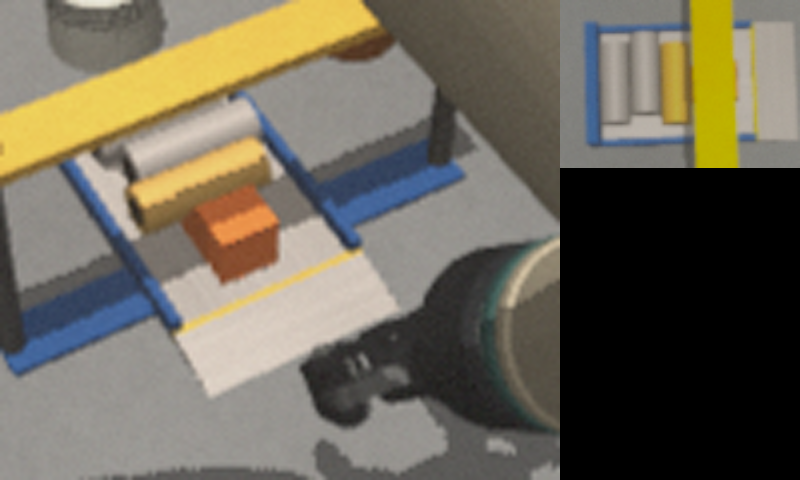

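```bash
python3 -c "
from cell import finish_job; print(finish_job())"
```

```text
the job is handed in; nothing more can be done
None
```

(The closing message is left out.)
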